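# Line up four bottles by height on a bottle rack

## Task

Set out the four bottles for the day's work: stand them on the four round rests of the white rack in order of height, one on each rest and well centred, the tallest on the rest next to the bench timer and the shortest at the other end. Keep the bottles upright, and leave the timer where it is.

Things in the scene. Friction and masses are not known exactly. Their poses are not given: they have to be found in the camera images.
- bottle_165_mid (a point): Tallest bottle: amber glass with a round shoulder and a black stopper, 165 mm high, body 67 mm in diameter, 0.2 to 0.33 kg; held by the neck it can swing a little. Take it by the neck, 29 mm in diameter, from 125 to 149 mm above its underside; the stopper, which is fixed, ends at 165 mm. The point given is its centre, half-way up (82.5 mm above its underside); z up along its axis.
- bottle_134_mid (a point): White round bottle with a green lower band and a black screw cap (fixed), 134 mm high, body 60 mm in diameter, up to 0.4 kg. The cap is 43 mm in diameter, from 112 to 134 mm above the underside. The point given is its centre, half-way up (67 mm above its underside); z up along its axis.
- bottle_102_mid (a point): Yellow translucent bottle with a black screw cap (fixed), 102 mm high, body 48 mm in diameter, about 0.07 kg. The cap is 38 mm in diameter, from 78 to 102 mm above the underside. The point given is its centre, half-way up (51 mm above its underside); z up along its axis.
- bottle_46_mid (a point): Shortest bottle: a small clear glass vial with pale yellow contents and a black screw cap (fixed), 46 mm high, body and cap 23 mm in diameter, about 0.02 kg. The cap is the part from 30 to 46 mm above the underside. The point given is its centre, half-way up (23 mm above its underside); z up along its axis.
- rest_a: An end one of four alike flat round rests of grey plastic, 72 mm across, in a straight row, 92 mm apart, on a low fixed white rack board (371 x 90 mm, a 16 mm high grey cheek across each end). Origin: centre of its underside; the upper face, on which a bottle stands, is 3 mm above the origin, 13 mm above the table. x points across the row, y along it.
- rest_b: The one beside rest_a, of four alike flat round rests of grey plastic, 72 mm across, in a straight row, 92 mm apart, on a low fixed white rack board (371 x 90 mm, a 16 mm high grey cheek across each end). Origin: centre of its underside; the upper face, on which a bottle stands, is 3 mm above the origin, 13 mm above the table. x points across the row, y along it.
- rest_c: The one beside rest_d, of four alike flat round rests of grey plastic, 72 mm across, in a straight row, 92 mm apart, on a low fixed white rack board (371 x 90 mm, a 16 mm high grey cheek across each end). Origin: centre of its underside; the upper face, on which a bottle stands, is 3 mm above the origin, 13 mm above the table. x points across the row, y along it.
- rest_d: The other end one of four alike flat round rests of grey plastic, 72 mm across, in a straight row, 92 mm apart, on a low fixed white rack board (371 x 90 mm, a 16 mm high grey cheek across each end). Origin: centre of its underside; the upper face, on which a bottle stands, is 3 mm above the origin, 13 mm above the table. x points across the row, y along it.
- timer: Flat light grey bench timer with a dark display and three dark buttons, 62 x 62 x 18 mm, lying loose on the table beyond one end of the rack, its centre about 100 mm from that end's rest; it marks the end of the row for the tallest bottle. Beyond the other end lies a clear petri dish instead. Origin: centre of its underside.
There are look-alikes about, which are no part of the job. Leave any pink look-alike of the part that bears bottle_102_mid alone.

How it is judged:
At the end, for the whole second after the job is handed in: The four bottles stand at rest and upright (within 0.12 rad), one on each rest, each centred within 13 mm horizontally and standing on the rest's upper face, in falling order of height from the rest next to the timer to the other end (((horizontal distance between timer and rest_a below 0.16 m and horizontal distance between bottle_165_mid and rest_a below 0.013 m and angle between each of bottle_165_mid, bottle_134_mid, bottle_102_mid, bottle_46_mid's own z axis and vertical below 0.12 rad and z of bottle_165_mid in the frame of rest_a between 0.0795 and 0.0915 m and horizontal distance between bottle_134_mid and rest_b below 0.013 m and z of bottle_134_mid in the frame of rest_b between 0.064 and 0.076 m and horizontal distance between bottle_102_mid and rest_c below 0.013 m and z of bottle_102_mid in the frame of rest_c between 0.048 and 0.06 m and horizontal distance between bottle_46_mid and rest_d below 0.013 m and z of bottle_46_mid in the frame of rest_d between 0.02 and 0.032 m) or (horizontal distance between timer and rest_d below 0.16 m and horizontal distance between bottle_165_mid and rest_d below 0.013 m and angle between each of bottle_165_mid, bottle_134_mid, bottle_102_mid, bottle_46_mid's own z axis and vertical below 0.12 rad and z of bottle_165_mid in the frame of rest_d between 0.0795 and 0.0915 m and horizontal distance between bottle_134_mid and rest_c below 0.013 m and z of bottle_134_mid in the frame of rest_c between 0.064 and 0.076 m and horizontal distance between bottle_102_mid and rest_b below 0.013 m and z of bottle_102_mid in the frame of rest_b between 0.048 and 0.06 m and horizontal distance between bottle_46_mid and rest_a below 0.013 m and z of bottle_46_mid in the frame of rest_a between 0.02 and 0.032 m)) and linear speed of each of bottle_165, bottle_134, bottle_102, bottle_46 below 0.02 m/s); the robot touches nothing.
It fails at once if a bottle is tipped (more than 0.5 rad) (angle between any of bottle_165_mid, bottle_134_mid, bottle_102_mid, bottle_46_mid's own z axis and vertical above 0.5 rad).
It fails at once if the timer is moved by more than 20 mm (distance of timer from where it was at the start of the episode above 0.02 m).
It also fails if it takes over 96 s, if anything falls off the work surface, if the arm or the gripper's body presses on something with over 40 N, if the wrist force passes 120 N, or if a joint passes its speed limit or range.

## Robot

A 6-joint arm with a two-finger parallel gripper is mounted at the origin on a cart in front of the work surface, level with it; the furniture and walls round the work are solid. World frame = base frame: x ahead of the robot, y to its left, z up, the work surface at z = 0. Lengths are in m, angles in rad, forces in N, time in s.
With the tool pointing down it reaches from about 0.225 to 0.875 m from the base axis. Payload 3.4 kg.
Tool frame: the origin (TCP) lies between the finger pads; the fingertips stand 19 mm ahead of it and the grasp point (between the pads) is the TCP; z points along the fingers, y is the line along which they close (so a half turn about z gives the same grasp; the last joint's range is limited). The gripper opens to 85 mm and grips with 20 to 120 N. Pads are 22 mm wide; open, the fingers measure 114 mm over their backs; the gripper's body (76 mm by 85 mm) begins 54 mm behind the grasp point. The pads swing forward as they close: fully open they stand 13 mm farther back than shut.
Start: joints at [1.049, 0.276, 1.505, -0, 1.361, -0.121], TCP at [0.224, 0.529, 0.25] pointing down, gripper open.
Joint ranges: [-2.89, 2.89], [-0.75, 2.08], [0.22, 2.7], [-1.18, 4.32], [0.11, 2.71], [-2.7, 2.7]. Speed limits (rad/s): [2.57, 2.57, 3.14, 3.14, 3.14, 3.14].

## Interface

Orientations are given as a unit quaternion [w, x, y, z].
In Python, from rig import get_state, imaging, ticket gives the robot as it stands. The module is installed in compiled form; this text tells all that it offers.
- The arm moves only by the shell command python3 -m inch 'ROWS' [FORCE]. ROWS is JSON, a list of rows, each an object with "claw": the opening, from -1 (shut) to 1 (fully open); "travel": the shift along the world's x, y, z in units of 200 mm (1.0 is 200 mm), a list of three; "turn": the turn about the world's z in units of 180 degrees (1.0 is 180 degrees). A call has 1 to 5 rows; each row is the pose to reach, as a shift and turn from the pose commanded when the call began, turning the shorter way round; what a row does not reach only later rows make up. A row lasts 1/10 s, in which the tool goes at most 50 mm and 8.59 degrees, less where a joint would pass 70% of its speed; a pose out of reach is approached as far as the arm can. A call with a number of a shift or a turn outside -1 to 1 is refused whole. A call with a gripper value outside its range is refused whole. The fingers move at their own pace and stop on an object; FORCE is the grip in N (left out, the last holds). Time passes only in rows, so rows that repeat a pose let the fingers close. It gives the time, the measured TCP pose, the force, the opening and the grip force at its end, in the units of the state.
- get_state(): the state, without advancing time (a new reading comes with each control period).
- imaging.get_image(name): name is "side" or "top"; returns the picture (400x640x3 uint8, red, green, blue); there is no depth.
- imaging.camera_params(name): a dict with "camera_matrix" (3x3 intrinsics, pixels), "k1" (the pictures are not rectified: a ray, as slopes to the right and down, at radius r is drawn at 1 + k1 r^2 times it, then the intrinsics apply), "cam_to_world" (4x4, takes a point from camera to world coordinates). Camera axes: x right, y down, z forward; pixel columns grow to the right and rows downward; lengths in m; the calibration is good to about 2 mm. A picture is of the moment at which its call begins. camera_params takes no time and is no camera call.
- ticket.sign_off(): hands the job in; it is judged then, once.
The state is a dict: "clock": time; "qpos": joint angles; "qd": joint speeds; "effort": joint torques, N m; "position": TCP position; "ee_rot": TCP orientation; "contact_force": force on the tool from outside, world axes, zero at the start; "moment": the same for the moment, N m; "width": finger opening in m; "gripper_force": force on a finger pad.
Only numpy, scipy, OpenCV 4.12 (cv2) and the standard library are available. Lean on these libraries where they do the work, as an engineer would, in place of code of your own. Each camera call takes 0.05 s, during which the arm holds its last target. There are 200 camera calls.

## Working session

There is one attempt and no reset: what is moved stays moved. The work goes in short steps, Python scripts to look and compute and a shell command to move; the robot and the scene stay as the last step left them, time stands still between calls to the robot, and variables do not carry over. Pictures are saved under pics/ and viewed, at most 14 in all, crops included, and the job is handed in when it is done.

```bash
mkdir -p pics
cat > h.py <<'E'
import numpy as np, cv2
from rig import get_state, imaging
def snap(n,f):
    im=imaging.get_image(n); cv2.imwrite('pics/'+f,im[:,:,::-1]); return im
def ray(n,u,v):
    p=imaging.camera_params(n); K=np.array(p['camera_matrix'],float); T=np.array(p['cam_to_world'])
    d=cv2.undistortPoints(np.array([[[u,v]]],float),K,np.array([p['k1'],0,0,0,0.]))[0,0]
    return T[:3,3],T[:3,:3]@np.array([d[0],d[1],1])
def onz(n,u,v,z):
    o,d=ray(n,u,v); return o+d*(z-o[2])/d[2]
def proj(n,P):
    p=imaging.camera_params(n); K=np.array(p['camera_matrix'],float); T=np.linalg.inv(np.array(p['cam_to_world']))
    c=T[:3,:3]@np.array(P,float)+T[:3,3]; s=c[:2]/c[2]; s=s*(1+p['k1']*(s@s)); return K[:2,:2]@s+K[:2,2]
E
python3 - <<'E'
from h import *
np.set_printoptions(precision=4,suppress=True)
for n in('top','side'):
    snap(n,n+'0.png'); p=imaging.camera_params(n); print(n,p['k1'],np.array(p['camera_matrix']).ravel(),'\n',np.array(p['cam_to_world']))
print(get_state())
E
```

```text
top -0.08832051603818424 [480.1619   0.     322.2788   0.     480.1619 196.1918   0.       0.
   1.    ] 
 [[-0.015  -0.991   0.1331  0.365 ]
 [-0.9999  0.016   0.0064  0.077 ]
 [-0.0084 -0.133  -0.9911  1.3737]
 [ 0.      0.      0.      1.    ]]
side -0.011321625303716804 [399.5255   0.     315.7479   0.     399.5255 203.9235   0.       0.
   1.    ] 
 [[ 0.9085 -0.2718  0.3174  0.2703]
 [-0.4179 -0.5918  0.6893 -0.5086]
 [ 0.0005 -0.7589 -0.6512  0.6311]
 [ 0.      0.      0.      1.    ]]
{'clock': 0.1, 'qpos': array([ 1.049 ,  0.2765,  1.506 , -0.    ,  1.3607, -0.121 ]), 'qd': array([-0.0002, -0.0013, -0.003 , -0.0002,  0.0002, -0.0004]), 'effort': array([  0.002 , -41.7697, -24.6405,  -0.0002,   0.0058,   0.    ]), 'position': array([0.2241, 0.529 , 0.2495]), 'ee_rot': array([-0.0003,  0.1991,  0.98  , -0.0008]), 'contact_force': array([-0.2625, -0.9071,  0.4992]), 'moment': array([-0.0084,  0.0149, -0.0002]), 'gripper_force': 0.0, 'width': 0.08571094299525053}
```

View pics/top0.png

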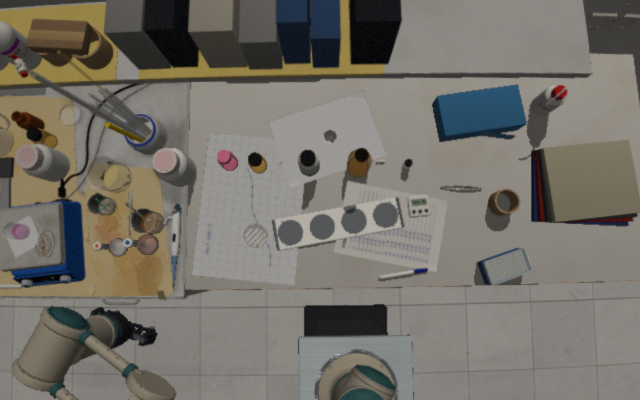

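View pics/side0.png

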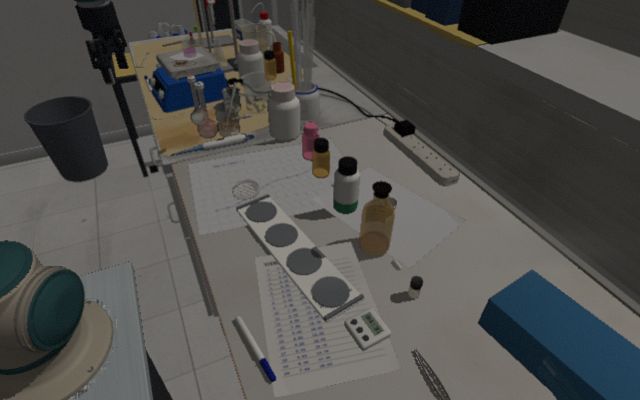

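The top view shows the rack with rests at about (290,232), (322,227), (354,222) and (385,215), and the timer at (418,205) beside the right-hand rest. The bottles are amber (359,162), white (308,162), yellow (257,162) and vial (408,162), with the pink look-alike at (228,160). The side view shows the same layout. Next I'll measure and take close crops.

Run:
```python
from h import *
np.set_printoptions(precision=4,suppress=True)
print(proj('top',[.224,.529,.25]),proj('side',[.224,.529,.25]))
t=cv2.imread('pics/top0.png'); s=cv2.imread('pics/side0.png')
a=cv2.resize(t[140:255,210:440],None,fx=3.4,fy=3.4,interpolation=cv2.INTER_CUBIC)
b=cv2.resize(s[120:350,220:440],None,fx=2.6,fy=2.6,interpolation=cv2.INTER_CUBIC)
cv2.imwrite('pics/ta.png',a); cv2.imwrite('pics/sa.png',b)
```

```text
[133.6658 323.1426] [116.189   72.9584]
```

View pics/ta.png

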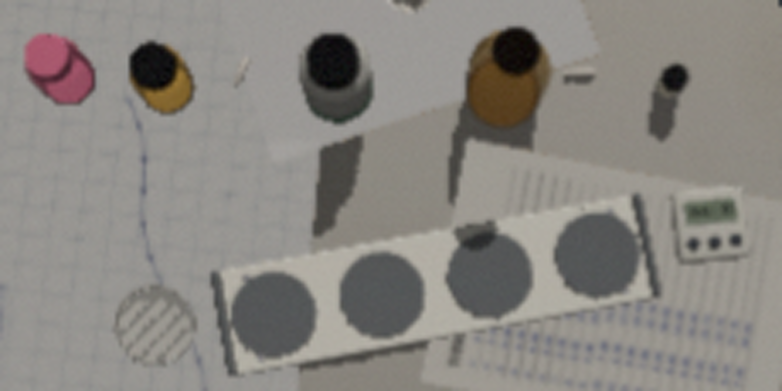

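View pics/sa.png

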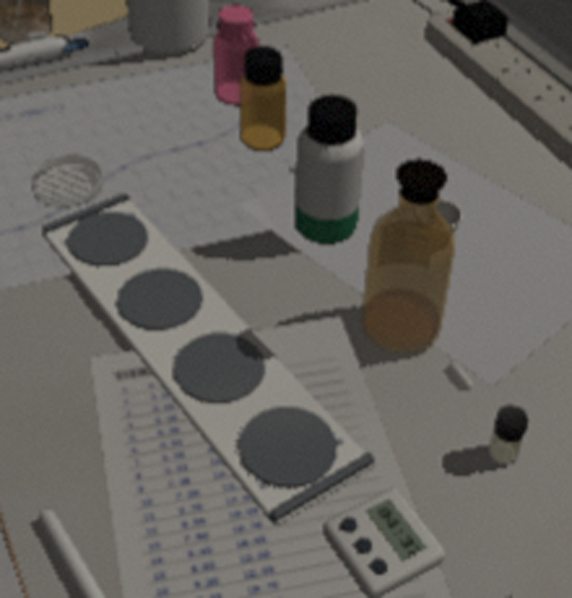

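The crops show a free rack: the dark patch at top (350,209) is only the amber bottle's shadow. The timer is next to the right-hand rest, and the petri dish is next to the left-hand one. Now the measurements.

```bash
cat > meas.py <<'E'
from h import *
np.set_printoptions(precision=4,suppress=True)
def blobs(m,amin,amax):
    n,l,st,c=cv2.connectedComponentsWithStats(m.astype(np.uint8)); return [(c[i].round(1),st[i,4],st[i,2:4]) for i in range(1,n) if amin<st[i,4]<amax]
def cap(im,n,u,v,z,r=14,th=45):
    u,v=int(u),int(v); y0,x0=max(v-r,0),u-r
    m=im[y0:v+r,x0:u+r].max(2)<th
    b=blobs(m,10,900); 
    if not b: return None
    c=min(b,key=lambda q:np.hypot(*(q[0]-r))); px=c[0]+[x0,y0]; return px,c[1],onz(n,px[0],px[1],z)[:2]
E
python3 - <<'E'
from meas import *
t=cv2.imread('pics/top0.png'); s=cv2.imread('pics/side0.png')
h=cv2.cvtColor(t,cv2.COLOR_BGR2HSV)
for n,im,roi in(('top',t,(270,405,190,255)),('side',s,(235,362,190,315))):
    x0,x1,y0,y1=roi; c=im[y0:y1,x0:x1].astype(int); mx=c.max(2)
    m=(mx>60)&(mx<115)&(c[:,:,0]-c[:,:,2]>-0)
    m=cv2.morphologyEx(m.astype(np.uint8),cv2.MORPH_OPEN,np.ones((3,3)))
    for k in cv2.findContours(m,cv2.RETR_EXTERNAL,cv2.CHAIN_APPROX_NONE)[0]:
        if cv2.contourArea(k)<150: continue
        e=cv2.fitEllipse(cv2.convexHull(k)); u,v=e[0][0]+x0,e[0][1]+y0
        print(n,'rest',np.round([u,v],1),np.round(e[1],1),onz(n,u,v,.013)[:2])
B={'165':((362,153),(382,190),.157),'134':((308,158),(347,166),.123),'102':((255,159),(321,146),.090),'46':((408,162),(417,283),.038)}
for k,(a,b,z) in B.items():
    print(k,cap(t,'top',*a,z),cap(s,'side',*b,z))
E
```

```text
top rest [289.9 231.9] [22.6 23.6] [0.4472 0.1791]
top rest [321.9 226.2] [22.5 23.2] [0.4619 0.0883]
top rest [353.5 220.5] [22.  23.2] [ 0.4767 -0.0018]
top rest [385.3 214.4] [22.8 22.9] [ 0.4927 -0.0928]
side rest [330.5 292.3] [25.9 37.1] [ 0.4896 -0.099 ]
side rest [298.6 259.7] [20.3 25.1] [0.4666 0.0012]
side rest [281.3 234.5] [21.8 30.5] [0.4604 0.084 ]
side rest [261.1 211.1] [18.7 29.5] [0.4453 0.1755]
165 (array([361.2, 154.8]), np.int32(137), array([ 0.6349, -0.0175])) (array([381.4, 189.4]), np.int32(240), array([ 0.6327, -0.0203]))
134 (array([307.4, 158. ]), np.int32(183), array([0.6361, 0.1231])) (array([347.1, 166. ]), np.int32(300), array([0.6339, 0.1167]))
102 (array([254.7, 159.2]), np.int32(134), array([0.6425, 0.2686])) (array([320.5, 145. ]), np.int32(188), array([0.6398, 0.2657]))
46 (array([407.9, 162.6]), np.int32(34), array([ 0.6367, -0.1589])) (array([416.1, 283.1]), np.int32(123), array([ 0.6342, -0.1632]))
```

```bash
R='[{"claw":1,"travel":[0.14,-0.19,0],"turn":-0.022},{"claw":1,"travel":[0.28,-0.38,0],"turn":-0.044},{"claw":1,"travel":[0.42,-0.57,0],"turn":-0.066},{"claw":1,"travel":[0.56,-0.76,0],"turn":-0.088},{"claw":1,"travel":[0.7,-0.95,0],"turn":-0.11}]'; echo skip >/dev/null
python3 -m inch '[{"claw":1,"travel":[0.14,-0.19,0],"turn":-0.022},{"claw":1,"travel":[0.28,-0.38,0],"turn":-0.044},{"claw":1,"travel":[0.42,-0.57,0],"turn":-0.066},{"claw":1,"travel":[0.56,-0.76,0],"turn":-0.088},{"claw":1,"travel":[0.7,-0.95,0],"turn":-0.11}]' 60
```

```text
clock: 0.6
position: [0.3649, 0.3378, 0.25]
ee_rot: [-0.0, 0.366, 0.931, -0.0]
contact_force: [1.6, -0.2, 0.3]
width: 0.0851
gripper_force: 0.0
```

```bash
python3 -m inch '[{"claw":1,"travel":[0.14,-0.19,0],"turn":-0.022},{"claw":1,"travel":[0.28,-0.38,0],"turn":-0.044},{"claw":1,"travel":[0.42,-0.57,0],"turn":-0.066},{"claw":1,"travel":[0.56,-0.76,0],"turn":-0.088},{"claw":1,"travel":[0.7,-0.95,0],"turn":-0.11}]' 60
python3 -m inch '[{"claw":1,"travel":[0.13,-0.17,0],"turn":-0.02},{"claw":1,"travel":[0.26,-0.34,0],"turn":-0.04},{"claw":1,"travel":[0.4,-0.52,0],"turn":-0.06},{"claw":1,"travel":[0.53,-0.7,0],"turn":-0.08},{"claw":1,"travel":[0.645,-0.835,0],"turn":-0.1}]' 60
python3 -m inch '[{"claw":1,"travel":[0,0,0],"turn":0},{"claw":1,"travel":[0,0,0],"turn":0}]' 60
python3 - <<'E'
from h import *
snap('top','top1.png'); s=snap('side','side1.png')
cv2.imwrite('pics/s1.png',cv2.resize(s[60:300,240:460,::-1],None,fx=2.5,fy=2.5))
E
```

```text
clock: 1.1
position: [0.505, 0.1477, 0.2501]
ee_rot: [-0.0, 0.521, 0.854, -0.0]
contact_force: [1.1, 0.1, 0.3]
width: 0.0851
gripper_force: 0.0
clock: 1.6
position: [0.6342, -0.02, 0.2496]
ee_rot: [-0.0, 0.648, 0.762, -0.0]
contact_force: [0.8, 0.5, -0.0]
width: 0.0854
gripper_force: 0.0
clock: 1.8
position: [0.6331, -0.018, 0.2492]
ee_rot: [-0.001, 0.647, 0.763, -0.0]
contact_force: [0.3, 0.5, -0.1]
width: 0.0857
gripper_force: 0.0
```

View pics/s1.png

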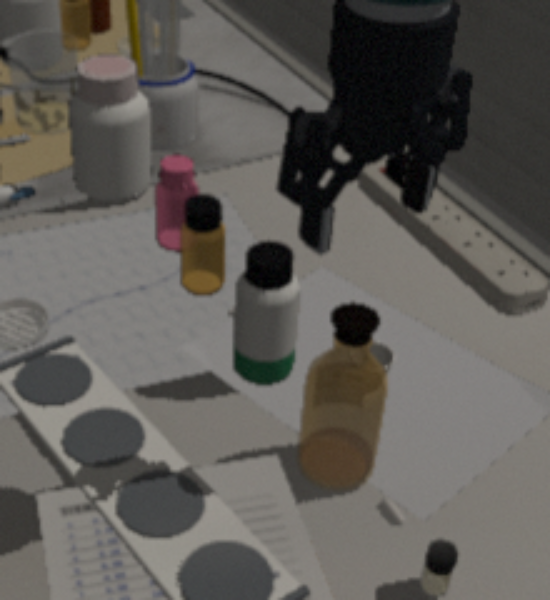

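The side view shows the open gripper centred above the amber bottle, fingertips at crop (318,240) and (420,205), closing across the row. Next I'll descend and grip the neck.

```bash
python3 -c "
from h import *
print(proj('side',[.634,-.019,.245]))"
python3 -m inch '[{"claw":1,"travel":[0,0,-0.13],"turn":0},{"claw":1,"travel":[0,0,-0.27],"turn":0},{"claw":1,"travel":[0,0,-0.4],"turn":0},{"claw":1,"travel":[0,0,-0.5],"turn":0},{"claw":1,"travel":[0,0,-0.545],"turn":0}]' 60
python3 -m inch '[{"claw":-0.2,"travel":[0,0,0],"turn":0},{"claw":-0.4,"travel":[0,0,0],"turn":0},{"claw":-1,"travel":[0,0,0],"turn":0},{"claw":-1,"travel":[0,0,0],"turn":0},{"claw":-1,"travel":[0,0,0],"turn":0}]' 60
python3 -m inch '[{"claw":-1,"travel":[0,0,0],"turn":0},{"claw":-1,"travel":[0,0,0],"turn":0},{"claw":-1,"travel":[0,0,0],"turn":0},{"claw":-1,"travel":[0,0,0],"turn":0},{"claw":-1,"travel":[0,0,0],"turn":0}]' 60
```

```text
[386.99812898 149.73793492]
clock: 2.4
position: [0.6312, -0.0158, 0.1396]
ee_rot: [-0.002, 0.646, 0.764, -0.001]
contact_force: [-0.0, -0.1, 0.5]
width: 0.0854
gripper_force: 0.0
clock: 2.9
position: [0.6339, -0.0177, 0.1429]
ee_rot: [0.001, 0.647, 0.763, 0.001]
contact_force: [-0.7, -0.5, 5.6]
width: 0.0273
gripper_force: 59.0
clock: 3.4
position: [0.6339, -0.0177, 0.1429]
ee_rot: [0.001, 0.647, 0.763, 0.001]
contact_force: [-1.6, 0.4, 5.4]
width: 0.0269
gripper_force: 59.0
```

```bash
python3 -m inch '[{"claw":-1,"travel":[0,0,0.05],"turn":0},{"claw":-1,"travel":[0,0,0.12],"turn":0},{"claw":-1,"travel":[0,0,0.2],"turn":0},{"claw":-1,"travel":[0,0,0.27],"turn":0},{"claw":-1,"travel":[0,0,0.3],"turn":0}]' 60
python3 -m inch '[{"claw":-1,"travel":[-0.06,-0.03,0],"turn":0},{"claw":-1,"travel":[-0.14,-0.075,0],"turn":0},{"claw":-1,"travel":[-0.22,-0.117,0],"turn":0},{"claw":-1,"travel":[-0.3,-0.16,0],"turn":0},{"claw":-1,"travel":[-0.38,-0.203,0],"turn":0}]' 60
python3 -m inch '[{"claw":-1,"travel":[-0.08,-0.043,0],"turn":0},{"claw":-1,"travel":[-0.16,-0.085,0],"turn":0},{"claw":-1,"travel":[-0.24,-0.127,0],"turn":0},{"claw":-1,"travel":[-0.3,-0.16,0],"turn":0},{"claw":-1,"travel":[-0.333,-0.177,0],"turn":0}]' 60
python3 -m inch '[{"claw":-1,"travel":[0,0,0],"turn":0},{"claw":-1,"travel":[0,0,0],"turn":0},{"claw":-1,"travel":[0,0,0],"turn":0},{"claw":-1,"travel":[0,0,0],"turn":0},{"claw":-1,"travel":[0,0,0],"turn":0}]' 60
python3 - <<'E'
from h import *
s=snap('side','side2.png'); t=snap('top','top2.png')
a=cv2.resize(s[130:350,220:440,::-1],None,fx=2.5,fy=2.5)
cv2.imwrite('pics/s2.png',a)
E
```

```text
clock: 3.9
position: [0.6339, -0.0176, 0.2027]
ee_rot: [0.001, 0.647, 0.763, 0.001]
contact_force: [-0.1, 0.1, -1.6]
width: 0.0272
gripper_force: 58.8
clock: 4.4
position: [0.5548, -0.0586, 0.2001]
ee_rot: [-0.001, 0.647, 0.763, -0.001]
contact_force: [0.3, -0.9, -2.4]
width: 0.0272
gripper_force: 58.8
clock: 4.9
position: [0.489, -0.094, 0.2011]
ee_rot: [-0.0, 0.647, 0.763, -0.0]
contact_force: [0.5, 0.1, -2.2]
width: 0.027
gripper_force: 58.9
clock: 5.4
position: [0.4912, -0.0933, 0.2012]
ee_rot: [0.0, 0.646, 0.763, 0.0]
contact_force: [-0.3, -0.3, -2.2]
width: 0.0275
gripper_force: 58.9
```

View pics/s2.png

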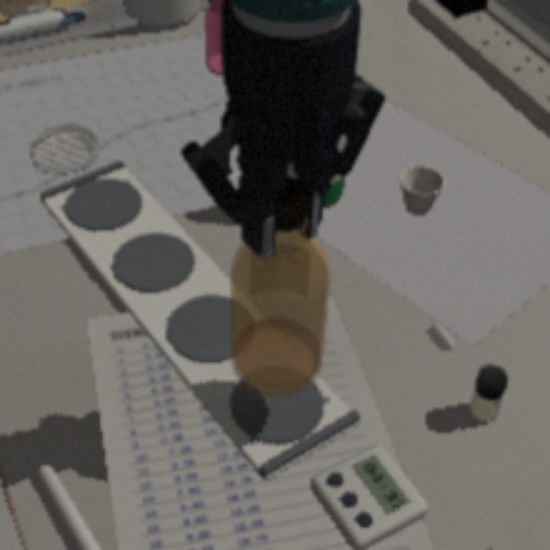

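The bottle hangs upright above the end rest, with its underside at crop (278,365) and the rest at (278,405). Lowering now.

```bash
python3 -m inch '[{"claw":-1,"travel":[0,0,-0.05],"turn":0},{"claw":-1,"travel":[0,0,-0.1],"turn":0},{"claw":-1,"travel":[0,0,-0.15],"turn":0},{"claw":-1,"travel":[0,0,-0.18],"turn":0},{"claw":-1,"travel":[0,0,-0.2],"turn":0}]' 60
python3 -m inch '[{"claw":-1,"travel":[0,0,-0.01],"turn":0},{"claw":-1,"travel":[0,0,-0.02],"turn":0},{"claw":-1,"travel":[0,0,-0.025],"turn":0},{"claw":-1,"travel":[0,0,-0.025],"turn":0},{"claw":-1,"travel":[0,0,-0.025],"turn":0}]' 60
```

```text
clock: 6.0
position: [0.4903, -0.0934, 0.1602]
ee_rot: [-0.001, 0.647, 0.763, -0.0]
contact_force: [-0.2, 0.5, -2.5]
width: 0.0272
gripper_force: 58.9
clock: 6.5
position: [0.4909, -0.0936, 0.1566]
ee_rot: [0.0, 0.647, 0.763, 0.0]
contact_force: [-1.2, 0.2, -2.2]
width: 0.0273
gripper_force: 58.9
```

Just short of contact; a millimetre or two more.

```bash
python3 -m inch '[{"claw":-1,"travel":[0,0,-0.005],"turn":0},{"claw":-1,"travel":[0,0,-0.01],"turn":0},{"claw":-1,"travel":[0,0,-0.01],"turn":0}]' 60
python3 -m inch '[{"claw":-1,"travel":[0,0,-0.005],"turn":0},{"claw":-1,"travel":[0,0,-0.01],"turn":0},{"claw":-1,"travel":[0,0,-0.01],"turn":0}]' 60
```

```text
clock: 6.8
position: [0.491, -0.0937, 0.1559]
ee_rot: [0.001, 0.647, 0.763, 0.0]
contact_force: [-1.4, 0.6, 6.8]
width: 0.0273
gripper_force: 60.1
clock: 7.1
position: [0.4911, -0.0938, 0.1558]
ee_rot: [0.001, 0.646, 0.763, 0.0]
contact_force: [-6.0, 1.3, 19.3]
width: 0.0273
gripper_force: 61.6
```

```bash
python3 -m inch '[{"claw":-1,"travel":[0,0,0.01],"turn":0},{"claw":-1,"travel":[0,0,0.01],"turn":0},{"claw":0,"travel":[0,0,0.01],"turn":0},{"claw":0.5,"travel":[0,0,0.01],"turn":0},{"claw":1,"travel":[0,0,0.01],"turn":0}]' 60
python3 -m inch '[{"claw":1,"travel":[0,0,0],"turn":0},{"claw":1,"travel":[0,0,0],"turn":0},{"claw":1,"travel":[0,0,0],"turn":0},{"claw":1,"travel":[0,0,0],"turn":0}]' 60
python3 -m inch '[{"claw":1,"travel":[0,0,0.08],"turn":0},{"claw":1,"travel":[0,0,0.2],"turn":0},{"claw":1,"travel":[0,0,0.35],"turn":0},{"claw":1,"travel":[0,0,0.48],"turn":0},{"claw":1,"travel":[0,0,0.5],"turn":0}]' 60
```

```text
clock: 7.6
position: [0.4908, -0.0935, 0.154]
ee_rot: [-0.0, 0.647, 0.763, 0.0]
contact_force: [-0.5, 0.0, -0.9]
width: 0.0697
gripper_force: 0.0
clock: 8.0
position: [0.4908, -0.0935, 0.1542]
ee_rot: [-0.0, 0.647, 0.763, 0.0]
contact_force: [0.1, 0.0, 0.5]
width: 0.0853
gripper_force: 0.0
clock: 8.5
position: [0.4926, -0.0941, 0.2576]
ee_rot: [0.003, 0.647, 0.763, 0.001]
contact_force: [0.6, -0.1, 1.1]
width: 0.0855
gripper_force: 0.0
```

```bash
python3 -m inch '[{"claw":1,"travel":[0.09,0.13,0],"turn":0},{"claw":1,"travel":[0.18,0.27,0],"turn":0},{"claw":1,"travel":[0.27,0.4,0],"turn":0},{"claw":1,"travel":[0.36,0.53,0],"turn":0},{"claw":1,"travel":[0.45,0.67,0],"turn":0}]' 60
python3 -m inch '[{"claw":1,"travel":[0.09,0.13,0],"turn":0},{"claw":1,"travel":[0.18,0.27,0],"turn":0},{"claw":1,"travel":[0.25,0.37,0],"turn":0},{"claw":1,"travel":[0.27,0.397,0],"turn":0},{"claw":1,"travel":[0.27,0.397,0],"turn":0}]' 60
python3 - <<'E'
from meas import *
t=snap('top','top3.png')[:,:,::-1]; s=snap('side','side3.png')[:,:,::-1]
for n,i,z in(('top',t,.170),('side',s,.170)):
    p=proj(n,[.4911,-.0948,z]); print(n,p.round(1),cap(i,n,*p,z,12))
cv2.imwrite('pics/s3.png',cv2.resize(s[60:330,240:430],None,fx=2.2,fy=2.2))
E
```

```text
clock: 9.0
position: [0.5809, 0.0414, 0.253]
ee_rot: [-0.001, 0.647, 0.763, -0.001]
contact_force: [0.5, -0.3, -0.3]
width: 0.0856
gripper_force: 0.0
clock: 9.5
position: [0.6345, 0.1203, 0.2528]
ee_rot: [-0.001, 0.646, 0.763, -0.001]
contact_force: [-0.0, -0.8, 0.6]
width: 0.0852
gripper_force: 0.0
top [393.7 209. ] (array([393.4, 208.6]), np.int32(151), array([ 0.4922, -0.0942]))
side [332.5 231.4] (array([332.3, 231.6]), np.int32(352), array([ 0.4906, -0.0951]))
```

View pics/s3.png

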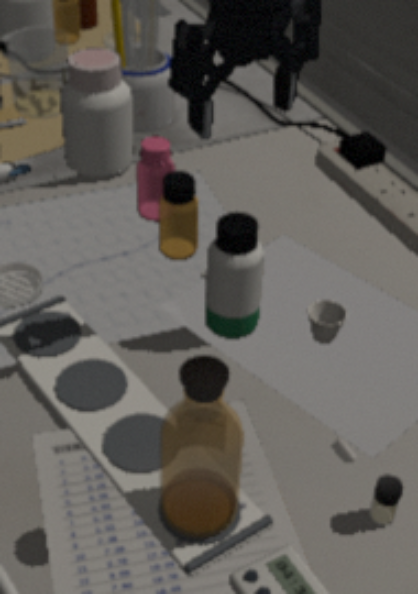

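Amber stands upright and centred on the end rest, with its stopper about 1 mm from target. The gripper is over the white bottle; now grasp its cap.

```bash
python3 -m inch '[{"claw":1,"travel":[0,0,-0.15],"turn":0},{"claw":1,"travel":[0,0,-0.3],"turn":0},{"claw":1,"travel":[0,0,-0.45],"turn":0},{"claw":1,"travel":[0,0,-0.57],"turn":0},{"claw":1,"travel":[0,0,-0.62],"turn":0}]' 80
python3 -m inch '[{"claw":0.3,"travel":[0,0,0],"turn":0},{"claw":0.1,"travel":[0,0,0],"turn":0},{"claw":-0.2,"travel":[0,0,0],"turn":0},{"claw":-1,"travel":[0,0,0],"turn":0},{"claw":-1,"travel":[0,0,0],"turn":0}]' 80
python3 -m inch '[{"claw":-1,"travel":[0,0,0],"turn":0},{"claw":-1,"travel":[0,0,0],"turn":0},{"claw":-1,"travel":[0,0,0],"turn":0}]' 80
python3 -m inch '[{"claw":-1,"travel":[0,0,0.05],"turn":0},{"claw":-1,"travel":[0,0,0.12],"turn":0},{"claw":-1,"travel":[0,0,0.2],"turn":0},{"claw":-1,"travel":[0,0,0.27],"turn":0},{"claw":-1,"travel":[0,0,0.3],"turn":0}]' 80
```

```text
clock: 10.1
position: [0.6324, 0.1183, 0.1279]
ee_rot: [-0.002, 0.647, 0.762, -0.002]
contact_force: [-0.7, 0.1, 0.1]
width: 0.0853
gripper_force: 0.0
clock: 10.6
position: [0.6364, 0.1199, 0.1327]
ee_rot: [0.002, 0.647, 0.763, 0.002]
contact_force: [0.1, -0.5, 6.9]
width: 0.0403
gripper_force: 81.0
clock: 10.9
position: [0.6364, 0.12, 0.1327]
ee_rot: [0.002, 0.646, 0.763, 0.002]
contact_force: [0.6, -0.7, 7.2]
width: 0.0407
gripper_force: 81.0
clock: 11.4
position: [0.6355, 0.12, 0.1925]
ee_rot: [0.001, 0.647, 0.763, 0.001]
contact_force: [0.8, 0.2, -2.7]
width: 0.0406
gripper_force: 81.0
```

```bash
python3 -m inch '[{"claw":-1,"travel":[-0.06,-0.047,0],"turn":0},{"claw":-1,"travel":[-0.14,-0.109,0],"turn":0},{"claw":-1,"travel":[-0.22,-0.171,0],"turn":0},{"claw":-1,"travel":[-0.3,-0.233,0],"turn":0},{"claw":-1,"travel":[-0.38,-0.296,0],"turn":0}]' 80
python3 -m inch '[{"claw":-1,"travel":[-0.09,-0.07,0],"turn":0},{"claw":-1,"travel":[-0.19,-0.148,0],"turn":0},{"claw":-1,"travel":[-0.29,-0.226,0],"turn":0},{"claw":-1,"travel":[-0.38,-0.296,0],"turn":0},{"claw":-1,"travel":[-0.417,-0.324,0],"turn":0}]' 80
python3 -m inch '[{"claw":-1,"travel":[0,0,0],"turn":0},{"claw":-1,"travel":[0,0,0],"turn":0},{"claw":-1,"travel":[0,0,0],"turn":0},{"claw":-1,"travel":[0,0,0],"turn":0},{"claw":-1,"travel":[0,0,0],"turn":0}]' 80
python3 -m inch '[{"claw":-1,"travel":[0,0,-0.05],"turn":0},{"claw":-1,"travel":[0,0,-0.1],"turn":0},{"claw":-1,"travel":[0,0,-0.15],"turn":0},{"claw":-1,"travel":[0,0,-0.18],"turn":0},{"claw":-1,"travel":[0,0,-0.2],"turn":0}]' 80
python3 -m inch '[{"claw":-1,"travel":[0,0,0],"turn":0},{"claw":-1,"travel":[0,0,0],"turn":0}]' 80
```

```text
clock: 11.9
position: [0.5578, 0.0603, 0.1902]
ee_rot: [-0.0, 0.646, 0.763, -0.0]
contact_force: [0.1, -0.2, -2.1]
width: 0.0406
gripper_force: 81.3
clock: 12.4
position: [0.4733, -0.0048, 0.1904]
ee_rot: [-0.001, 0.647, 0.763, -0.001]
contact_force: [-0.6, 0.4, -2.6]
width: 0.0403
gripper_force: 81.3
clock: 12.9
position: [0.4758, -0.0038, 0.1902]
ee_rot: [-0.0, 0.646, 0.763, 0.0]
contact_force: [0.2, 0.1, -1.2]
width: 0.0408
gripper_force: 81.4
clock: 13.4
position: [0.4748, -0.0041, 0.1492]
ee_rot: [-0.001, 0.647, 0.763, -0.0]
contact_force: [-0.1, -0.1, -2.6]
width: 0.0404
gripper_force: 81.4
clock: 13.6
position: [0.4756, -0.0042, 0.1504]
ee_rot: [0.0, 0.647, 0.763, 0.0]
contact_force: [-0.5, -0.3, -2.4]
width: 0.0405
gripper_force: 81.4
```

Contact is expected near z = 0.1457, so I'll lower about 5 mm.

```bash
python3 -m inch '[{"claw":-1,"travel":[0,0,-0.01],"turn":0},{"claw":-1,"travel":[0,0,-0.02],"turn":0},{"claw":-1,"travel":[0,0,-0.025],"turn":0},{"claw":-1,"travel":[0,0,-0.025],"turn":0}]' 80
python3 -m inch '[{"claw":-1,"travel":[0,0,-0.005],"turn":0},{"claw":-1,"travel":[0,0,-0.005],"turn":0}]' 80
```

```text
clock: 14.0
position: [0.4755, -0.0042, 0.1456]
ee_rot: [0.0, 0.647, 0.763, 0.0]
contact_force: [-0.3, -0.3, -0.1]
width: 0.0408
gripper_force: 81.7
clock: 14.2
position: [0.4757, -0.0042, 0.1455]
ee_rot: [0.001, 0.647, 0.763, 0.0]
contact_force: [-1.7, -0.5, 6.9]
width: 0.0407
gripper_force: 82.5
```

```bash
python3 -m inch '[{"claw":-0.1,"travel":[0,0,0.005],"turn":0},{"claw":0.5,"travel":[0,0,0.005],"turn":0},{"claw":1,"travel":[0,0,0.005],"turn":0},{"claw":1,"travel":[0,0,0.005],"turn":0},{"claw":1,"travel":[0,0,0.005],"turn":0}]' 80
python3 -m inch '[{"claw":1,"travel":[0,0,0],"turn":0},{"claw":1,"travel":[0,0,0.08],"turn":0},{"claw":1,"travel":[0,0,0.25],"turn":0},{"claw":1,"travel":[0,0,0.45],"turn":0},{"claw":1,"travel":[0,0,0.53],"turn":0}]' 80
python3 -m inch '[{"claw":1,"travel":[0.11,0.18,0],"turn":0},{"claw":1,"travel":[0.22,0.36,0],"turn":0},{"claw":1,"travel":[0.33,0.54,0],"turn":0},{"claw":1,"travel":[0.44,0.72,0],"turn":0},{"claw":1,"travel":[0.55,0.9,0],"turn":0}]' 50
python3 -m inch '[{"claw":1,"travel":[0.1,0.16,0],"turn":0},{"claw":1,"travel":[0.2,0.33,0],"turn":0},{"claw":1,"travel":[0.276,0.456,0],"turn":0},{"claw":1,"travel":[0.276,0.456,0],"turn":0},{"claw":1,"travel":[0.276,0.456,0],"turn":0}]' 50
python3 - <<'E'
from meas import *
t=snap('top','top4.png')[:,:,::-1]; s=snap('side','side4.png')[:,:,::-1]
for n,i in(('top',t),('side',s)):
  for P in([.4911,-.0948,.170],[.4761,-.004,.136]):
    p=proj(n,P); print(n,p.round(1),cap(i,n,*p,P[2],12))
cv2.imwrite('pics/s4.png',cv2.resize(s[60:330,240:430],None,fx=2.2,fy=2.2))
E
```

```text
clock: 14.7
position: [0.4754, -0.0042, 0.1453]
ee_rot: [0.0, 0.647, 0.763, 0.0]
contact_force: [-0.5, -0.1, 0.2]
width: 0.0853
gripper_force: 0.0
clock: 15.2
position: [0.4771, -0.0044, 0.2549]
ee_rot: [0.003, 0.647, 0.763, 0.002]
contact_force: [0.3, -0.5, 0.0]
width: 0.0855
gripper_force: 0.0
clock: 15.7
position: [0.586, 0.1774, 0.2512]
ee_rot: [0.0, 0.647, 0.763, -0.0]
contact_force: [0.6, 0.0, -0.6]
width: 0.0855
gripper_force: 0.0
clock: 16.2
position: [0.6403, 0.2672, 0.2504]
ee_rot: [-0.0, 0.646, 0.763, -0.001]
contact_force: [-0.6, 0.4, 0.6]
width: 0.0852
gripper_force: 0.0
top [393.7 209. ] (array([393.4, 208.6]), np.int32(151), array([ 0.4922, -0.0942]))
top [357.  216.8] (array([355.5, 216.9]), np.int32(186), array([ 0.4758, -0.0001]))
side [332.5 231.4] (array([332.3, 231.7]), np.int32(354), array([ 0.4904, -0.0954]))
side [302.7 215.4] (array([302.1, 216. ]), np.int32(436), array([ 0.4745, -0.005 ]))
```

View pics/s4.png

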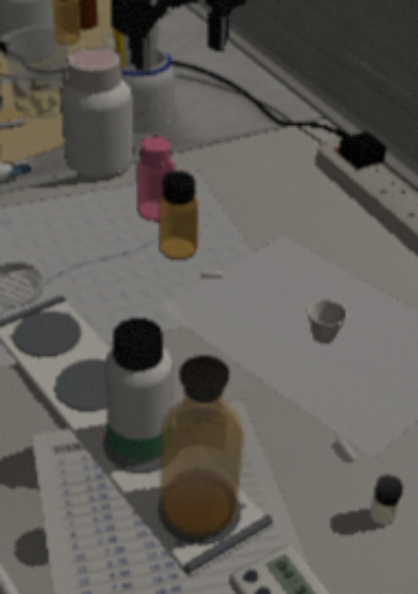

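Both placed bottles are upright and centred to within about 2 mm. The gripper is above the yellow bottle, clear of the pink one. Grasping the cap.

```bash
python3 -m inch '[{"claw":1,"travel":[0,0,-0.2],"turn":0},{"claw":1,"travel":[0,0,-0.4],"turn":0},{"claw":1,"travel":[0,0,-0.58],"turn":0},{"claw":1,"travel":[0,0,-0.7],"turn":0},{"claw":1,"travel":[0,0,-0.765],"turn":0}]' 40
python3 -m inch '[{"claw":0.3,"travel":[0,0,0],"turn":0},{"claw":0.1,"travel":[0,0,0],"turn":0},{"claw":-0.1,"travel":[0,0,0],"turn":0},{"claw":-0.3,"travel":[0,0,0],"turn":0},{"claw":-1,"travel":[0,0,0],"turn":0}]' 40
python3 -m inch '[{"claw":-1,"travel":[0,0,0],"turn":0},{"claw":-1,"travel":[0,0,0],"turn":0},{"claw":-1,"travel":[0,0,0],"turn":0}]' 40
python3 -m inch '[{"claw":-1,"travel":[0,0,0.05],"turn":0},{"claw":-1,"travel":[0,0,0.12],"turn":0},{"claw":-1,"travel":[0,0,0.2],"turn":0},{"claw":-1,"travel":[0,0,0.27],"turn":0},{"claw":-1,"travel":[0,0,0.3],"turn":0}]' 40
```

```text
clock: 16.8
position: [0.6388, 0.2652, 0.0962]
ee_rot: [-0.001, 0.647, 0.762, -0.002]
contact_force: [-0.2, -0.7, 0.9]
width: 0.0853
gripper_force: 0.0
clock: 17.3
position: [0.642, 0.2674, 0.1007]
ee_rot: [0.001, 0.646, 0.763, 0.002]
contact_force: [-0.3, -2.2, 6.4]
width: 0.0369
gripper_force: 40.5
clock: 17.6
position: [0.642, 0.2674, 0.1007]
ee_rot: [0.001, 0.646, 0.763, 0.002]
contact_force: [0.5, 0.1, 5.9]
width: 0.0366
gripper_force: 40.5
clock: 18.1
position: [0.6414, 0.2674, 0.1609]
ee_rot: [0.001, 0.646, 0.763, 0.001]
contact_force: [1.5, -0.1, 0.1]
width: 0.0361
gripper_force: 40.2
```

```bash
python3 -m inch '[{"claw":-1,"travel":[-0.07,-0.07,0],"turn":0},{"claw":-1,"travel":[-0.17,-0.17,0],"turn":0},{"claw":-1,"travel":[-0.27,-0.27,0],"turn":0},{"claw":-1,"travel":[-0.38,-0.38,0],"turn":0},{"claw":-1,"travel":[-0.48,-0.48,0],"turn":0}]' 40
python3 -m inch '[{"claw":-1,"travel":[-0.1,-0.1,0],"turn":0},{"claw":-1,"travel":[-0.2,-0.2,0],"turn":0},{"claw":-1,"travel":[-0.3,-0.3,0],"turn":0},{"claw":-1,"travel":[-0.39,-0.39,0],"turn":0},{"claw":-1,"travel":[-0.423,-0.425,0],"turn":0}]' 40
python3 -m inch '[{"claw":-1,"travel":[0,0,0],"turn":0},{"claw":-1,"travel":[0,0,0],"turn":0},{"claw":-1,"travel":[0,0,0],"turn":0},{"claw":-1,"travel":[0,0,0],"turn":0},{"claw":-1,"travel":[0,0,0],"turn":0}]' 40
python3 -m inch '[{"claw":-1,"travel":[0,0,-0.05],"turn":0},{"claw":-1,"travel":[0,0,-0.1],"turn":0},{"claw":-1,"travel":[0,0,-0.15],"turn":0},{"claw":-1,"travel":[0,0,-0.18],"turn":0},{"claw":-1,"travel":[0,0,-0.2],"turn":0}]' 40
python3 -m inch '[{"claw":-1,"travel":[0,0,-0.01],"turn":0},{"claw":-1,"travel":[0,0,-0.01],"turn":0}]' 40
```

```text
clock: 18.6
position: [0.5432, 0.1702, 0.1583]
ee_rot: [-0.0, 0.646, 0.763, -0.0]
contact_force: [0.8, 0.2, -0.2]
width: 0.0366
gripper_force: 40.2
clock: 19.1
position: [0.4577, 0.085, 0.1584]
ee_rot: [-0.001, 0.647, 0.763, -0.001]
contact_force: [0.6, 0.6, -1.0]
width: 0.0368
gripper_force: 40.3
clock: 19.6
position: [0.4604, 0.0865, 0.1582]
ee_rot: [-0.0, 0.646, 0.763, 0.0]
contact_force: [0.3, 0.4, -0.9]
width: 0.0367
gripper_force: 40.3
clock: 20.1
position: [0.4594, 0.086, 0.1173]
ee_rot: [-0.001, 0.647, 0.763, -0.001]
contact_force: [-0.3, 0.2, -0.6]
width: 0.0369
gripper_force: 40.3
clock: 20.3
position: [0.4599, 0.086, 0.1161]
ee_rot: [-0.0, 0.647, 0.763, -0.0]
contact_force: [-0.6, -0.5, -0.7]
width: 0.0365
gripper_force: 40.3
```

```bash
python3 -m inch '[{"claw":-1,"travel":[0,0,-0.005],"turn":0},{"claw":-1,"travel":[0,0,-0.01],"turn":0},{"claw":-1,"travel":[0,0,-0.01],"turn":0}]' 40
python3 -m inch '[{"claw":-1,"travel":[0,0,-0.005],"turn":0},{"claw":-1,"travel":[0,0,-0.005],"turn":0}]' 40
```

```text
clock: 20.6
position: [0.46, 0.0861, 0.1144]
ee_rot: [0.0, 0.647, 0.763, 0.0]
contact_force: [0.7, 0.6, -0.5]
width: 0.0364
gripper_force: 40.3
clock: 20.8
position: [0.4602, 0.086, 0.1136]
ee_rot: [0.0, 0.647, 0.763, 0.0]
contact_force: [0.2, 0.5, 1.4]
width: 0.0367
gripper_force: 40.4
```

```bash
python3 -m inch '[{"claw":-0.1,"travel":[0,0,0],"turn":0},{"claw":0.5,"travel":[0,0,0],"turn":0},{"claw":1,"travel":[0,0,0],"turn":0},{"claw":1,"travel":[0,0,0],"turn":0},{"claw":1,"travel":[0,0,0],"turn":0}]' 40
python3 -m inch '[{"claw":1,"travel":[0,0,0.06],"turn":0},{"claw":1,"travel":[0,0,0.25],"turn":0},{"claw":1,"travel":[0,0,0.45],"turn":0},{"claw":1,"travel":[0,0,0.65],"turn":0},{"claw":1,"travel":[0,0,0.7],"turn":0}]' 40
python3 -m inch '[{"claw":1,"travel":[0.13,-0.18,0],"turn":0},{"claw":1,"travel":[0.26,-0.36,0],"turn":0},{"claw":1,"travel":[0.38,-0.54,0],"turn":0},{"claw":1,"travel":[0.5,-0.71,0],"turn":0},{"claw":1,"travel":[0.63,-0.89,0],"turn":0}]' 40
python3 -m inch '[{"claw":1,"travel":[0.13,-0.18,0],"turn":0},{"claw":1,"travel":[0.245,-0.347,0],"turn":0},{"claw":1,"travel":[0.245,-0.347,0],"turn":0},{"claw":1,"travel":[0.245,-0.347,0],"turn":0},{"claw":1,"travel":[0.245,-0.347,0],"turn":0}]' 40
python3 - <<'E'
from meas import *
t=snap('top','top5.png')[:,:,::-1]; s=snap('side','side5.png')[:,:,::-1]
for n,i in(('top',t),('side',s)):
  for P in([.4911,-.0948,.170],[.4761,-.004,.136],[.4609,.0865,.103]):
    p=proj(n,P); print(n,p.round(1),cap(i,n,*p,P[2],12))
cv2.imwrite('pics/s5.png',cv2.resize(s[60:330,240:430],None,fx=2.2,fy=2.2))
E
```

```text
clock: 21.3
position: [0.46, 0.0861, 0.1133]
ee_rot: [0.0, 0.647, 0.763, 0.0]
contact_force: [0.1, 0.1, 0.5]
width: 0.0855
gripper_force: 0.0
clock: 21.8
position: [0.4624, 0.0862, 0.2578]
ee_rot: [0.003, 0.647, 0.763, 0.003]
contact_force: [0.0, -0.5, 0.6]
width: 0.0855
gripper_force: 0.0
clock: 22.3
position: [0.5862, -0.0932, 0.2525]
ee_rot: [-0.001, 0.647, 0.763, -0.0]
contact_force: [1.3, 0.1, 0.5]
width: 0.0855
gripper_force: 0.0
clock: 22.8
position: [0.6341, -0.1604, 0.2526]
ee_rot: [-0.001, 0.646, 0.763, -0.0]
contact_force: [0.5, 0.1, -0.3]
width: 0.0856
gripper_force: 0.0
top [393.7 209. ] (array([392.3, 209.3]), np.int32(119), array([ 0.4905, -0.0913]))
top [357.  216.8] (array([355.5, 216.9]), np.int32(188), array([ 0.4758, -0.0001]))
top [322.2 224.1] (array([321.6, 224. ]), np.int32(133), array([0.4613, 0.0881]))
side [332.5 231.4] (array([332.4, 231.6]), np.int32(350), array([ 0.4907, -0.0952]))
side [302.7 215.4] (array([302.1, 216. ]), np.int32(430), array([ 0.4745, -0.005 ]))
side [278.6 202.3] (array([278. , 203.3]), np.int32(284), array([0.4587, 0.0842]))
```

View pics/s5.png

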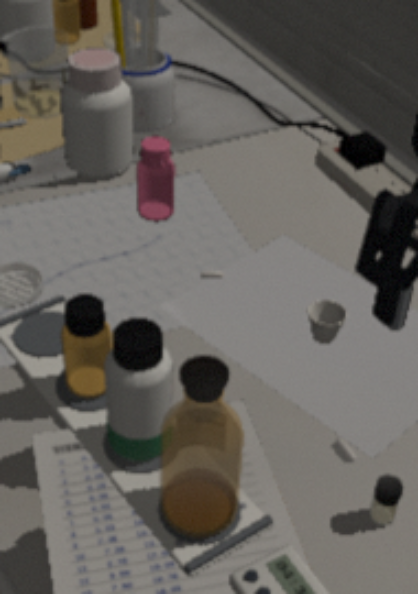

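Three bottles now stand in order and upright. The gripper is over the vial.

```bash
python3 -m inch '[{"claw":1,"travel":[0,0,-0.2],"turn":0},{"claw":1,"travel":[0,0,-0.4],"turn":0},{"claw":1,"travel":[0,0,-0.6],"turn":0},{"claw":1,"travel":[0,0,-0.8],"turn":0},{"claw":1,"travel":[0,0,-0.95],"turn":0}]' 20
python3 -m inch '[{"claw":1,"travel":[0,0,-0.08],"turn":0},{"claw":1,"travel":[0,0,-0.13],"turn":0},{"claw":1,"travel":[0,0,-0.13],"turn":0}]' 20
python3 -m inch '[{"claw":0.3,"travel":[0,0,0],"turn":0},{"claw":0,"travel":[0,0,0],"turn":0},{"claw":-0.2,"travel":[0,0,0],"turn":0},{"claw":-0.4,"travel":[0,0,0],"turn":0},{"claw":-1,"travel":[0,0,0],"turn":0}]' 20
python3 -m inch '[{"claw":-1,"travel":[0,0,0],"turn":0},{"claw":-1,"travel":[0,0,0],"turn":0},{"claw":-1,"travel":[0,0,0],"turn":0},{"claw":-1,"travel":[0,0,0],"turn":0}]' 20
python3 -m inch '[{"claw":-1,"travel":[0,0,0.1],"turn":0},{"claw":-1,"travel":[0,0,0.3],"turn":0},{"claw":-1,"travel":[0,0,0.5],"turn":0},{"claw":-1,"travel":[0,0,0.7],"turn":0},{"claw":-1,"travel":[0,0,0.9],"turn":0}]' 20
python3 -m inch '[{"claw":-1,"travel":[0,0,0.2],"turn":0},{"claw":-1,"travel":[0,0,0.25],"turn":0},{"claw":-1,"travel":[0,0,0.25],"turn":0}]' 20
python3 - <<'E'
from h import *
s=snap('side','side6.png')
cv2.imwrite('pics/s6.png',cv2.resize(s[60:330,300:490,::-1],None,fx=2.2,fy=2.2))
E
```

```text
clock: 23.4
position: [0.6335, -0.1597, 0.0616]
ee_rot: [-0.001, 0.646, 0.763, -0.0]
contact_force: [1.0, -0.6, -0.7]
width: 0.0852
gripper_force: 0.0
clock: 23.7
position: [0.6341, -0.1603, 0.0366]
ee_rot: [-0.001, 0.646, 0.763, -0.0]
contact_force: [-0.3, -0.4, 0.7]
width: 0.0854
gripper_force: 0.0
clock: 24.2
position: [0.6354, -0.1615, 0.0381]
ee_rot: [0.001, 0.647, 0.763, 0.0]
contact_force: [0.1, 0.9, 2.8]
width: 0.0222
gripper_force: 21.1
clock: 24.6
position: [0.6354, -0.1615, 0.0381]
ee_rot: [0.001, 0.647, 0.763, 0.0]
contact_force: [-0.6, 0.1, 5.0]
width: 0.0222
gripper_force: 21.3
clock: 25.1
position: [0.6345, -0.1612, 0.2183]
ee_rot: [-0.0, 0.647, 0.763, -0.0]
contact_force: [0.3, -0.1, 0.1]
width: 0.0222
gripper_force: 20.8
clock: 25.4
position: [0.6357, -0.1616, 0.2691]
ee_rot: [0.002, 0.647, 0.763, 0.001]
contact_force: [-0.3, 0.4, -0.7]
width: 0.0222
gripper_force: 20.8
```

View pics/s6.png

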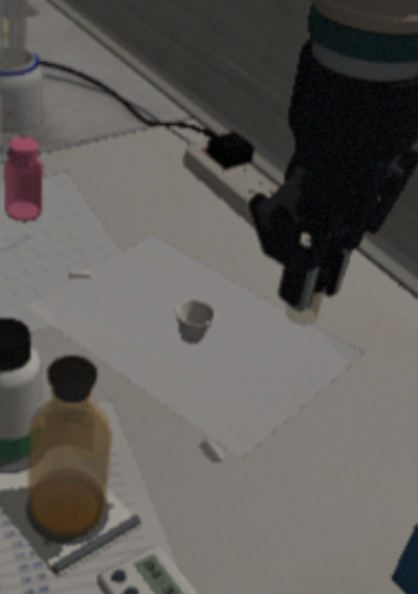

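The vial is held upright, its lower part visible at crop (303,310). Carry it high to the far rest.

```bash
python3 -m inch '[{"claw":-1,"travel":[-0.06,0.1,0],"turn":0},{"claw":-1,"travel":[-0.14,0.25,0],"turn":0},{"claw":-1,"travel":[-0.22,0.39,0],"turn":0},{"claw":-1,"travel":[-0.3,0.535,0],"turn":0},{"claw":-1,"travel":[-0.38,0.68,0],"turn":0}]' 20
python3 -m inch '[{"claw":-1,"travel":[-0.08,0.14,0],"turn":0},{"claw":-1,"travel":[-0.16,0.285,0],"turn":0},{"claw":-1,"travel":[-0.24,0.43,0],"turn":0},{"claw":-1,"travel":[-0.32,0.57,0],"turn":0},{"claw":-1,"travel":[-0.4,0.71,0],"turn":0}]' 20
python3 -m inch '[{"claw":-1,"travel":[-0.08,0.14,0],"turn":0},{"claw":-1,"travel":[-0.15,0.26,0],"turn":0},{"claw":-1,"travel":[-0.169,0.3,0],"turn":0},{"claw":-1,"travel":[-0.169,0.3,0],"turn":0},{"claw":-1,"travel":[-0.169,0.3,0],"turn":0}]' 20
python3 -m inch '[{"claw":-1,"travel":[0,0,-0.1],"turn":0},{"claw":-1,"travel":[0,0,-0.3],"turn":0},{"claw":-1,"travel":[0,0,-0.5],"turn":0},{"claw":-1,"travel":[0,0,-0.7],"turn":0},{"claw":-1,"travel":[0,0,-0.9],"turn":0}]' 20
python3 -m inch '[{"claw":-1,"travel":[0,0,-0.05],"turn":0},{"claw":-1,"travel":[0,0,-0.1],"turn":0},{"claw":-1,"travel":[0,0,-0.12],"turn":0},{"claw":-1,"travel":[0,0,-0.12],"turn":0}]' 20
```

```text
clock: 25.95
position: [0.5568, -0.0241, 0.2641]
ee_rot: [-0.002, 0.647, 0.763, -0.001]
contact_force: [-0.9, 0.2, -0.1]
width: 0.0222
gripper_force: 20.8
clock: 26.45
position: [0.4767, 0.1176, 0.2644]
ee_rot: [-0.002, 0.647, 0.763, -0.002]
contact_force: [0.5, 0.9, 0.4]
width: 0.0223
gripper_force: 20.8
clock: 26.95
position: [0.4453, 0.1759, 0.2662]
ee_rot: [-0.0, 0.647, 0.763, -0.001]
contact_force: [0.0, -1.0, -0.6]
width: 0.022
gripper_force: 20.8
clock: 27.45
position: [0.446, 0.1753, 0.0857]
ee_rot: [0.0, 0.647, 0.762, 0.0]
contact_force: [0.8, 0.0, -0.0]
width: 0.0221
gripper_force: 20.8
clock: 27.85
position: [0.4462, 0.1766, 0.0641]
ee_rot: [0.001, 0.647, 0.763, 0.001]
contact_force: [-0.2, 0.1, 0.4]
width: 0.0224
gripper_force: 20.8
```

Contact is expected at 0.051, so 13 mm to go.

```bash
python3 -m inch '[{"claw":-1,"travel":[0,0,-0.02],"turn":0},{"claw":-1,"travel":[0,0,-0.04],"turn":0},{"claw":-1,"travel":[0,0,-0.055],"turn":0},{"claw":-1,"travel":[0,0,-0.055],"turn":0}]' 20
python3 -m inch '[{"claw":-1,"travel":[0,0,-0.005],"turn":0},{"claw":-1,"travel":[0,0,-0.01],"turn":0},{"claw":-1,"travel":[0,0,-0.01],"turn":0}]' 20
```

```text
clock: 28.25
position: [0.4449, 0.1767, 0.0522]
ee_rot: [-0.0, 0.646, 0.763, -0.0]
contact_force: [0.2, 0.7, -0.4]
width: 0.0224
gripper_force: 20.8
clock: 28.55
position: [0.4453, 0.1768, 0.0511]
ee_rot: [0.0, 0.647, 0.763, 0.0]
contact_force: [-0.9, -0.2, 6.6]
width: 0.0222
gripper_force: 21.4
```

```bash
python3 -m inch '[{"claw":-0.4,"travel":[0,0,0],"turn":0},{"claw":0,"travel":[0,0,0],"turn":0},{"claw":0.5,"travel":[0,0,0],"turn":0},{"claw":1,"travel":[0,0,0],"turn":0},{"claw":1,"travel":[0,0,0],"turn":0}]' 20
python3 -m inch '[{"claw":1,"travel":[0,0,0],"turn":0},{"claw":1,"travel":[0,0,0.1],"turn":0},{"claw":1,"travel":[0,0,0.3],"turn":0},{"claw":1,"travel":[0,0,0.5],"turn":0},{"claw":1,"travel":[0,0,0.7],"turn":0}]' 20
python3 -m inch '[{"claw":1,"travel":[0,0,0.2],"turn":0},{"claw":1,"travel":[0,0,0.4],"turn":0},{"claw":1,"travel":[0,0.2,0.4],"turn":0},{"claw":1,"travel":[0,0.4,0.4],"turn":0},{"claw":1,"travel":[0,0.6,0.4],"turn":0}]' 20
python3 -m inch '[{"claw":1,"travel":[0,0.2,0],"turn":0},{"claw":1,"travel":[0,0.2,0],"turn":0},{"claw":1,"travel":[0,0.2,0],"turn":0}]' 20
python3 - <<'E'
from meas import *
t=snap('top','top7.png')[:,:,::-1]; s=snap('side','side7.png')[:,:,::-1]
for n,i in(('top',t),('side',s)):
  for P in([.4911,-.0948,.170],[.4761,-.004,.136],[.4609,.0865,.103],[.4458,.1771,.051]):
    p=proj(n,P); print(n,p.round(1),cap(i,n,*p,P[2],12))
a=cv2.resize(s[150:350,225:405],None,fx=2.1,fy=2.1); b=cv2.resize(t[180:260,265:440],(400,183)); c=np.zeros((420,400,3),np.uint8); c[:183]=b
cv2.imwrite('pics/s7.png',np.hstack([a,c]))
E
```

```text
clock: 29.05
position: [0.4451, 0.1766, 0.0502]
ee_rot: [-0.0, 0.647, 0.763, -0.0]
contact_force: [-0.2, 0.4, -0.2]
width: 0.0819
gripper_force: 0.0
clock: 29.55
position: [0.4448, 0.1766, 0.1917]
ee_rot: [-0.0, 0.647, 0.763, -0.0]
contact_force: [0.5, -0.5, 0.3]
width: 0.0853
gripper_force: 0.0
clock: 30.05
position: [0.4452, 0.2977, 0.271]
ee_rot: [0.0, 0.647, 0.763, 0.001]
contact_force: [0.6, 0.2, -0.6]
width: 0.0855
gripper_force: 0.0
clock: 30.35
position: [0.4447, 0.3371, 0.2697]
ee_rot: [0.0, 0.646, 0.763, -0.001]
contact_force: [0.8, -0.8, 0.1]
width: 0.0857
gripper_force: 0.0
top [393.7 209. ] (array([393.4, 208.6]), np.int32(151), array([ 0.4922, -0.0942]))
top [357.  216.8] (array([355.5, 216.9]), np.int32(187), array([ 0.4758, -0.0001]))
top [322.2 224.1] (array([321.7, 224.1]), np.int32(131), array([0.4611, 0.0878]))
top [289.6 231.5] (array([289., 232.]), np.int32(48), array([0.4445, 0.1787]))
side [332.5 231.4] (array([332.3, 231.6]), np.int32(355), array([ 0.4906, -0.0951]))
side [302.7 215.4] (array([302.2, 216. ]), np.int32(436), array([ 0.4747, -0.0051]))
side [278.6 202.3] (array([278. , 203.2]), np.int32(288), array([0.4588, 0.0845]))
side [259.6 198.1] (array([259.2, 198.9]), np.int32(83), array([0.444 , 0.1747]))
```

View pics/s7.png

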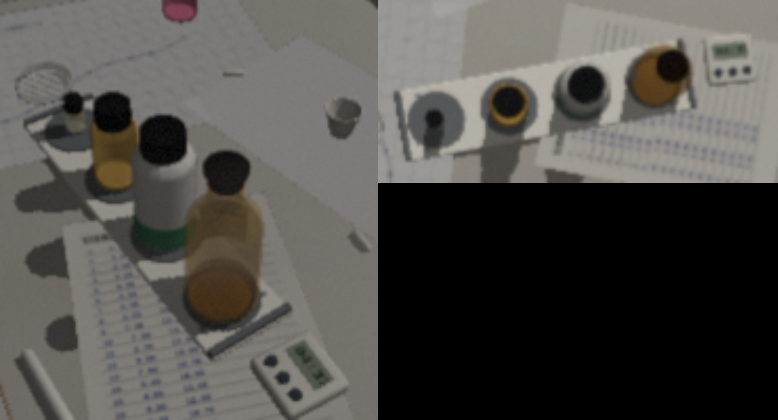

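All four bottles stand upright and centred to within about 2 mm, in the right order. The timer has not moved and the arm is clear.

```bash
python3 -c "
from rig import ticket
print(ticket.sign_off())"
```

```text
the job is handed in; nothing more can be done
None
```

The job is handed in: all four bottles stand upright on the rests in falling height from the timer end, each centred within about 2 mm by the final camera check, with the timer left in place; sign-off gave no verdict.

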